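Show the suspect flight pack's contacts to the inspection microscope

TASK

Slide the clear guard of the charging station fully open, leave it open, and take out the flight pack with the red cap. Hold its contact end up to the inspection microscope: in focus in front of the lens, the pack in line with the lens axis and its broad sides upright. Finish while still holding the pack there, steady in the air; do not touch the microscope, and leave the two blue-capped packs and the other things on the table where they are.

Things in the scene. Friction and masses are not known exactly. Their poses are not given: they have to be found in the camera images.
- station: Charging station, grey box 122 (x) x 530 (y) x 130 (z) mm, fixed, up to 0.15 rad askew. Origin: centre of its underside on the table; x away from the robot, y to the robot's left along the guard's aluminium tracks (tops at 130 mm), z up. Left half (+y): closed power unit. Right half: open-topped well holding three packs in docks, far wall clear.
- guard (a joint): Travel of the clear guard along the station's tracks, m: 0 = shut over the well; grows towards the station's +y; 0.25 = fully open over the power unit, against the stop. It starts shut or up to 30 mm open. About 2.5 N of track friction; it stays where it is left.
- guard_handle (a point): Middle of the guard's black bar pull: bar 90 mm long (station's x), 14 x 14 mm in section, on two posts over the middle of the guard. Its middle is 157 mm above the table, 32 mm above the sheet. The guard is a clear sheet 104 (x) x 258 (y) x 4 mm with yellow end strips, its top 125 mm above the table. Moves with the guard.
- suspect_pack: Suspect flight pack: hard grey case with a red cap, 75 (x) x 30 (y) x 100 (z) mm, about 0.28 kg. Origin: centre of its contact end, the underside with brass contacts; z runs along its length to the cap. Stands upright in any one of the three docks, contacts down, 15 mm above the table (top at 115 mm), axes parallel to the station's, 2 mm of play each side.
- blue_pack_1: A sound pack, the same but with a blue cap, in another dock. Stays there.
- blue_pack_2: A sound pack, the same but with a blue cap, in the remaining dock. Stays there.
- focus (a point): The microscope's point of sharp focus, in empty air 100 mm in front of the lens on its axis, 230 mm above the table. Its z is the lens axis, out of the lens (up and towards the robot's side, 35 degrees from vertical); its y is level. Asked attitude: pack's contact end here, pack's z along this z, cap away from the lens, pack's y along this y, either way round.
- microscope: Inspection microscope on a fixed stand: dark foot 150 x 100 x 12 mm, post 147 mm high, white tube 34 mm thick, 110 mm long, with a black ring lamp round the lens, sloping up and forward. Origin on the table under the tube's middle; x from the lens side back to the post. In this frame, mm: tube's middle (0, 0, 103), lens (-32, 0, 148), focus (-89, 0, 230).
- transmitter: Black radio transmitter lying on its back, 105 x 175 x 67 mm with a stub aerial. Bystander.
- amber_bottle: Amber glass bottle, 60 mm across, 200 mm high. Bystander; origin at its underside.
- tumbler: Glass tumbler, 72 mm across, 95 mm high. Bystander; origin at its underside.
- glue_bottle: Small white glue bottle with a blue cap, 34 mm across, 85 mm high. Bystander; origin at its underside.
- screwdriver: Screwdriver lying on the brown board. Bystander.
- well (a point): Middle of the well's floor, 15 mm above the table, in the station's axes. The well is 90 (x) x 254 (y) mm inside, walls 118 mm above the table. Docks centred at y = -75, 0 and +75 mm from here, each a pocket 25 mm deep with its floor at this height. The packs stand 45 mm apart, the outer ones 34 mm from the end walls.
Not all that is in view belongs to the job. Of the things like the microscope, leave any that is turquoise; of the rest the smaller one is meant.

How it is judged:
On the way, in this order (a step that is already met when the one before it is completed fails the run):
1. the guard is slid fully open (value of joint guard above 0.235 m), for 0.2 s.
2. the red-capped pack is lifted out of its dock and clear of the well (z of suspect_pack in the frame of station above 0.13 m and contact force between the fingers and suspect_pack above 1 N), for 0.2 s.
At the end, for the whole second after the job is handed in: The fingers alone hold the red-capped pack still in the air: contact end within 15 mm of the focus point, in line with the lens axis within 0.17 rad, cap away from the lens, broad sides upright within 0.17 rad; guard open 0.235 m or more; blue-capped packs in their docks (distance between suspect_pack and focus below 0.015 m and angle between the z axis of suspect_pack and the z axis of focus, either way round below 0.17 rad and angle between the y axis of suspect_pack and the y axis of focus, either way round below 0.17 rad and angle between suspect_pack's own z axis and vertical below 0.9 rad and height (world z) of suspect_pack above 0.2 m and linear speed of suspect_pack below 0.02 m/s and angular speed of suspect_pack below 0.15 rad/s and contact force between the fingers and suspect_pack above 1 N and contact force between suspect_pack and microscope below 0.2 N and contact force between suspect_pack and station below 0.2 N and value of joint guard above 0.235 m and z of each of blue_pack_1, blue_pack_2 in the frame of station below 0.02 m); the arm keeps its last pose, push and grip.
It fails at once if the microscope is touched (contact force between microscope and anything else above 1 N).
It fails at once if a blue-capped pack is pulled up or knocked (distance of any of blue_pack_1, blue_pack_2 from where it was at the start of the episode above 0.015 m).
It fails at once if another thing on the table is shoved or knocked over (distance of any of transmitter, amber_bottle, tumbler, glue_bottle, screwdriver from where it was at the start of the episode above 0.03 m).
It also fails if it takes over 46 s, if anything falls off the work surface, if the arm or the gripper's body presses on something with over 40 N, if the wrist force passes 120 N, or if a joint passes its speed limit or range.

ROBOT

A 6-joint arm with a two-finger parallel gripper is mounted at the origin on the work surface. World frame = base frame: x ahead of the robot, y to its left, z up, the work surface at z = 0. Lengths are in m, angles in rad, forces in N, time in s.
With the tool pointing down it reaches from about 0.375 to 0.9 m from the base axis. Payload 3.1 kg.
Tool frame: the origin (TCP) lies between the finger pads; the fingertips stand 8 mm ahead of it and the grasp point (between the pads) lies 11 mm behind it; z points along the fingers, y is the line along which they close (so a half turn about z gives the same grasp; the last joint's range is limited). The gripper opens to 87 mm and grips with 3 to 60 N. Pads are 19 mm wide; open, the fingers measure 117 mm over their backs; the gripper's body (75 mm by 190 mm) begins 51 mm behind the grasp point.
Start: joints at [1.119, 0.527, 1.433, -0, 1.181, -0.178], TCP at [0.169, 0.602, 0.231] pointing down, gripper open.
Joint ranges: [-3.08, 3.08], [-0.75, 2.2], [0.22, 2.44], [-1.43, 4.57], [0, 2.65], [-2.85, 2.85]. Speed limits (rad/s): [2.79, 2.79, 3.14, 3.14, 3.14, 3.14].

INTERFACE

Orientations are given as a unit quaternion [x, y, z, w].
In Python, from rig import robot gives the robot as it stands.
- The arm moves only by the tool move_arm, never from a script. Its argument "motion" is text: rows parted by semicolons, each of 5 numbers parted by spaces: the opening, from -1 (shut) to 1 (fully open), then the shift along the tool's x, y, z normalised to -1 to 1, where 1 is 0.2 m, then the turn about the tool's z normalised to -1 to 1, where 1 is pi rad. A call has 1 to 12 rows; each row is the pose to reach, as a shift and turn from the pose commanded when the call began, along the tool's axes at that moment, turning the shorter way round; what a row does not reach only later rows make up. A row lasts 1/12 s, in which the tool goes at most 41.7 mm and 7.16 degrees, less where a joint would pass 70% of its speed; a pose out of reach is approached as far as the arm can. A call with a number of a shift or a turn outside -1 to 1 is refused whole. A call with a gripper value outside its range is refused whole. The fingers move at their own pace and stop on an object; "newtons" is the grip in N (left out, the last holds). Time passes only in rows, so rows that repeat a pose let the fingers close. It gives the time, the measured TCP pose, the force, the opening and the grip force at its end, in the units of the state.
- robot.get_obs(): the state, without advancing time (a new reading comes with each control period).
- robot.camera(name): name is "side" or "top"; returns (picture, depth): 420x560x3 uint8, red, green, blue; 420x560 float32, m along the optical axis (not along the pixel's ray), 0 where there is no reading.
- robot.camera_model(name): a dict with "mtx" (3x3 intrinsics, pixels), "position" and "attitude" of the camera in the world. Camera axes: x right, y down, z forward; pixel columns grow to the right and rows downward; lengths in m; the calibration is good to about 2 mm. A picture is of the moment at which its call begins. camera_model takes no time and is no camera call.
- robot.hand_in(): hands the job in; it is judged then, once.
The state is a dict: "time": time; "q": joint angles; "joint_velocities": joint speeds; "joint_torque": joint torques, N m; "position": TCP position; "tool_rot": TCP orientation; "ft_force": force on the tool from outside, world axes, zero at the start; "moment": the same for the moment, N m; "grip_width": finger opening in m; "grip_force": force on a finger pad.
Only numpy, scipy, OpenCV 4.12 (cv2) and the standard library are available. Lean on these libraries where they do the work, as an engineer would, in place of code of your own. Each camera call takes 0.05 s, during which the arm holds its last target. There are 200 camera calls.

## Working session

There is one attempt and no reset: what is moved stays moved. The work goes in short steps, Python scripts to look and compute and a tool call to move; the robot and the scene stay as the last step left them, time stands still between calls to the robot, and variables do not carry over. Pictures are saved under pics/ and viewed, at most 10 in all, crops included, and the job is handed in when it is done.

Besides the shell and the picture viewer there is one more tool, called after ">>>" in YAML: its name, and indented under it one key for each argument. move_arm: Moves the arm, as the interface text tells. Its arguments: {"type":"object","properties":{"motion":{"type":"string"},"newtons":{"type":"number"}},"required":["motion"]}

```bash
ls; mkdir -p pics
cat > h.py <<'E'
import numpy as np,cv2
from rig import robot
from scipy.spatial.transform import Rotation as R
def cam(n):
    m=robot.camera_model(n);a=np.array(m['attitude'])
    Rm=a if a.shape==(3,3) else R.from_quat(a).as_matrix()
    return np.array(m['mtx']),np.array(m['position']),Rm
def ray(n,u,v):
    K,p,Rm=cam(n);d=Rm@np.linalg.inv(K)@np.array([u,v,1.]);return p,d
def onz(n,u,v,z):
    p,d=ray(n,u,v);return p+d*(z-p[2])/d[2]
def pt(n,u,v,dep):
    p,d=ray(n,u,v);return p+d*dep
def tri(a,ua,va,b,ub,vb):
    p,d=ray(a,ua,va);q,e=ray(b,ub,vb)
    s=np.linalg.lstsq(np.stack([d,-e],1),q-p,rcond=None)[0]
    A=p+d*s[0];B=q+e*s[1];return (A+B)/2,np.linalg.norm(A-B)
def cloud(n,dep):
    K,p,Rm=cam(n);v,u=np.mgrid[0:420,0:560]
    d=np.stack([u,v,np.ones_like(u)],-1)@np.linalg.inv(K).T*dep[...,None]
    return d@Rm.T+p
def proj(n,X):
    K,p,Rm=cam(n);c=K@(Rm.T@(np.array(X)-p));return c[:2]/c[2]
E
python3 - <<'E'
from h import *
for n in('top','side'):
    im,d=robot.camera(n);np.savez(f'pics/{n}0.npz',im=im,d=d)
    cv2.imwrite(f'pics/{n}0.png',im[...,::-1]);print(n,robot.camera_model(n))
print(robot.get_obs())
a=[cv2.imread(f'pics/{n}0.png') for n in('top','side')]
E
```

```text
pics
top {'mtx': array([[497.26157072,   0.        , 274.17620407],
       [  0.        , 497.26157072, 213.25487333],
       [  0.        ,   0.        ,   1.        ]]), 'position': array([0.14622541, 0.01088898, 1.87364807]), 'attitude': array([-0.70306701,  0.70307779, -0.07754363,  0.07324883])}
side {'mtx': array([[403.74559683,   0.        , 274.26174054],
       [  0.        , 403.74559683, 210.57318879],
       [  0.        ,   0.        ,   1.        ]]), 'position': array([ 0.33640877, -0.93119126,  0.79002292]), 'attitude': array([ 0.87693875, -0.09162397,  0.04721534, -0.46941898])}
{'time': 0.1, 'q': array([ 1.11849447e+00,  5.28390929e-01,  1.43380020e+00, -1.72024732e-05,
        1.18142489e+00, -1.78479003e-01]), 'joint_velocities': array([-0.00010492, -0.00184337, -0.0036956 , -0.00040731,  0.0007908 ,
        0.00010192]), 'joint_torque': array([-1.81697806e-04, -4.40986633e+01, -1.77150160e+01,  6.34955917e-02,
        5.33792807e-02, -3.41035923e-05]), 'position': array([0.16867601, 0.60111559, 0.22965032]), 'tool_rot': array([ 1.36480787e-01,  9.90642201e-01, -9.64249331e-04, -3.06249808e-04]), 'ft_force': array([-0.56844428,  0.62194119,  0.5419389 ]), 'moment': array([-0.03551736,  0.05310944, -0.04458874]), 'grip_force': 0.0, 'grip_width': 0.08665957112400344}
```

View pics/top0.png

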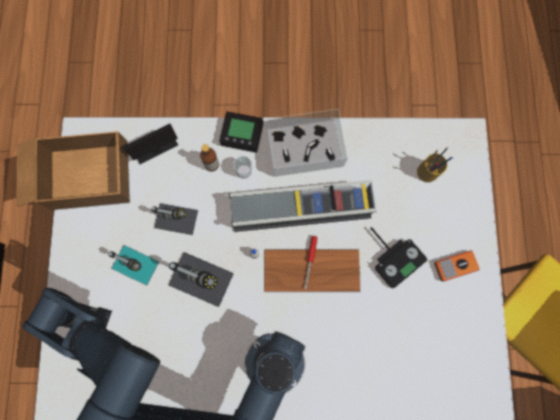

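View pics/side0.png

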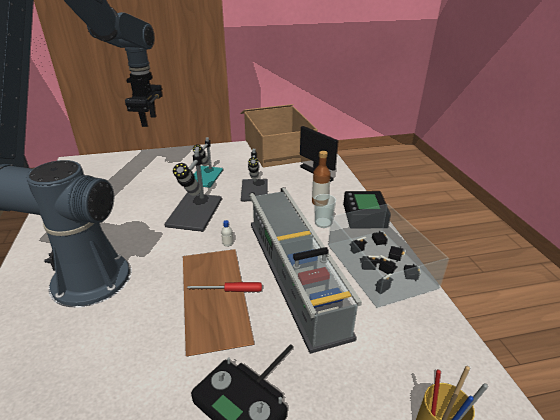

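Run:
```python
from h import *
T=np.load('pics/top0.npz');S=np.load('pics/side0.npz')
a=cv2.resize(T['im'][185:310,95:245],None,fx=4,fy=4,interpolation=cv2.INTER_CUBIC)[:500]
b=cv2.resize(T['im'][170:240,220:385],None,fx=4,fy=4,interpolation=cv2.INTER_CUBIC)
cv2.imwrite('pics/c1.png',a[...,::-1])
c=cv2.resize(S['im'][135:235,155:275],None,fx=5,fy=5,interpolation=cv2.INTER_CUBIC)
cv2.imwrite('pics/c2.png',c[...,::-1])
C=cloud('top',T['d']);CS=cloud('side',S['d'])
for uv in[(300,160),(250,205),(300,205),(340,200),(360,200),(177,225),(205,290),(150,330),(280,300)]: print(uv,C[uv[1],uv[0]].round(3))
print('side')
for uv in[(310,253),(280,215),(255,190),(210,210),(205,180)]: print(uv,CS[uv[1],uv[0]].round(3))
```

```text
(300, 160) [ 0.768 -0.103 -0.   ]
(250, 205) [0.557 0.087 0.122]
(300, 205) [ 0.557 -0.093  0.123]
(340, 200) [ 0.577 -0.239  0.118]
(360, 200) [ 0.575 -0.311  0.124]
(177, 225) [0.504 0.369 0.013]
(205, 290) [0.259 0.255 0.017]
(150, 330) [ 0.115  0.455 -0.003]
(280, 300) [ 0.223 -0.022 -0.002]
side
(310, 253) [ 0.574 -0.209  0.163]
(280, 215) [0.552 0.027 0.12 ]
(255, 190) [0.53  0.359 0.014]
(210, 210) [0.355 0.258 0.014]
(205, 180) [0.352 0.478 0.013]
```

View pics/c1.png

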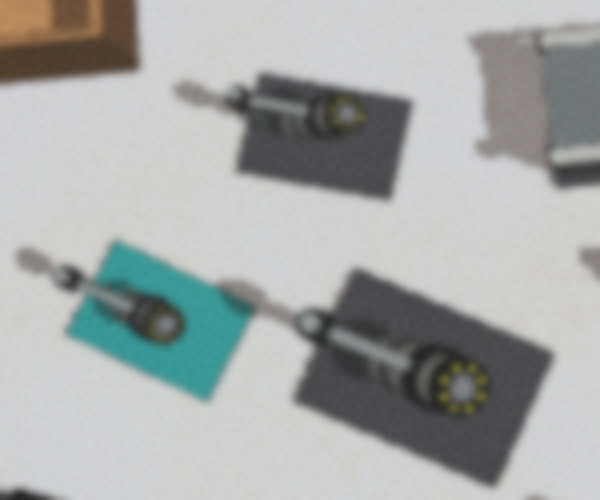

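View pics/c2.png

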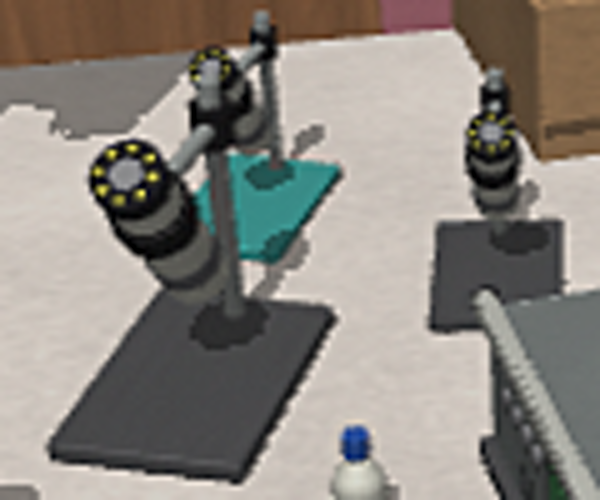

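The look-alikes in the top view are turquoise at (133,263), which is excluded, large dark at (205,278), and small dark at (177,215). The small dark one fits: its foot is about 38x25 px, roughly 150x100 mm, and the crops confirm it. Next I measure the microscope, station and handle.

```bash
cat > m.py <<'E'
from h import *
T=np.load('pics/top0.npz');S=np.load('pics/side0.npz')
C=cloud('top',T['d']);CS=cloud('side',S['d'])
# foot of small scope: dark mask in window
def mm(im,win):
    h=cv2.cvtColor(im,cv2.COLOR_RGB2HSV);m=np.zeros(im.shape[:2],np.uint8)
    u0,u1,v0,v1=win;m[v0:v1,u0:u1]=((h[...,2]<125)*255).astype(np.uint8)[v0:v1,u0:u1]
    return m
m=mm(T['im'],(150,205,198,240))
m=cv2.morphologyEx(m,cv2.MORPH_OPEN,np.ones((9,9)))
c=max(cv2.findContours(m,0,1)[0],key=cv2.contourArea)
P=np.array([onz('top',u,v,.012)[:2] for u,v in c[:,0]],np.float32)*1000
print('foot',cv2.minAreaRect(P), cv2.boxPoints(cv2.minAreaRect(P)).round())
print('lens tri',tri('top',182,213.2,'side',253.4,161.4))
for n,c_,w in(('top',C,(140,205,195,240)),('side',CS,(243,265,145,180))):
    u0,u1,v0,v1=w;q=c_[v0:v1,u0:u1].reshape(-1,3);q=q[(q[:,2]>.03)&(q[:,2]<.2)&(q[:,0]>.4)&(q[:,1]>.25)&(q[:,1]<.5)]
    print(n,len(q));
    for z in np.arange(.03,.2,.015):
        k=q[(q[:,2]>=z)&(q[:,2]<z+.015)]
        if len(k)>3:print(' z%.3f'%z,len(k),k.mean(0).round(3),k.min(0).round(3),k.max(0).round(3))
# station
q=C[170:245,215:390].reshape(-1,3);q=q[(q[:,2]>.105)&(q[:,2]<.14)]
r=cv2.minAreaRect((q[:,:2]*1000).astype(np.float32));print('station',r)
for n,im,c_ in(('top',T['im'],C),('side',S['im'],CS)):
    h=cv2.cvtColor(im,cv2.COLOR_RGB2HSV)
    st=(c_[...,0]>.45)&(c_[...,0]<.68)&(c_[...,1]<.2)&(c_[...,1]>-.4)&(c_[...,2]>.05)
    for nm,mk in(('yellow',(h[...,0]>18)&(h[...,0]<33)&(h[...,1]>130)),('red',((h[...,0]<8)|(h[...,0]>170))&(h[...,1]>90)),('blue',(h[...,0]>105)&(h[...,0]<125)&(h[...,1]>90)),('black',(h[...,2]<45)&(c_[...,2]>.14))):
        k=(mk&st).astype(np.uint8);_,_,s,ce=cv2.connectedComponentsWithStats(k)
        for i in range(1,len(s)):
            if s[i,4]>25:print(n,nm,s[i],ce[i].round(1),onz(n,*ce[i],{'yellow':.125,'black':.157}.get(nm,.115)).round(3))
E
python3 m.py
```

```text
foot ((529.0542602539062, 376.56640625), (149.55677795410156, 96.45313262939453), 79.63013458251953) [[468. 312.]
 [563. 294.]
 [590. 441.]
 [495. 459.]]
lens tri (array([0.52180439, 0.32683927, 0.14988076]), np.float64(0.003089653187661099))
top 274
 z0.045 5 [0.535 0.427 0.051] [0.532 0.424 0.045] [0.539 0.431 0.056]
 z0.060 7 [0.531 0.41  0.069] [0.517 0.394 0.061] [0.54  0.427 0.074]
 z0.075 20 [0.524 0.394 0.083] [0.512 0.371 0.075] [0.546 0.429 0.09 ]
 z0.090 14 [0.523 0.387 0.097] [0.511 0.373 0.09 ] [0.539 0.428 0.103]
 z0.105 15 [0.522 0.383 0.115] [0.507 0.361 0.108] [0.536 0.43  0.12 ]
 z0.120 80 [0.529 0.385 0.129] [0.503 0.315 0.12 ] [0.55  0.438 0.135]
 z0.135 87 [0.524 0.357 0.143] [0.503 0.315 0.135] [0.547 0.439 0.15 ]
 z0.150 43 [0.522 0.343 0.154] [0.506 0.319 0.15 ] [0.538 0.434 0.164]
side 247
 z0.045 7 [0.532 0.379 0.056] [0.524 0.375 0.054] [0.543 0.383 0.058]
 z0.060 16 [0.531 0.373 0.066] [0.516 0.362 0.06 ] [0.547 0.386 0.074]
 z0.075 25 [0.529 0.36  0.083] [0.515 0.352 0.075] [0.545 0.371 0.09 ]
 z0.090 15 [0.528 0.348 0.099] [0.51 0.34 0.09] [0.545 0.364 0
[... 595 characters left out ...]
  0.115]
top blue [354 189   9  19 125] [357.7 198. ] [ 0.585 -0.305  0.115]
top blue [313 193  10  19 133] [317.7 202.3] [ 0.569 -0.158  0.115]
side yellow [277 231  34   9 119] [293.7 235. ] [ 0.566 -0.083  0.125]
side yellow [311 291  40  15 226] [330.5 298.1] [ 0.59  -0.327  0.125]
side red [298 267  31  18 261] [313.4 274.9] [ 0.577 -0.236  0.115]
side blue [288 254   7  12  46] [291.  258.6] [ 0.538 -0.166  0.115]
side blue [299 256  18   8  76] [307.5 259.6] [ 0.579 -0.178  0.115]
side blue [310 288  31  12 154] [324.2 293.2] [ 0.584 -0.3    0.115]
side blue [314 299  29   9  42] [327.4 303.2] [ 0.582 -0.331  0.115]
side black [293 248  35  13 223] [309.8 253.6] [ 0.575 -0.205  0.157]
```

```bash
cat >> h.py <<'E'
def tool():
    o=robot.get_obs();M=R.from_quat(o['tool_rot']).as_matrix()
    return np.array(o['position']),np.degrees(np.arctan2(M[1,1],M[0,1]))
def plan(wps,start=None):
    p,f=start or tool();print('at',p.round(4),round(f,2))
    for P,F in wps:
        P=np.array(P);a=np.radians(f);x=np.array([-np.sin(a),np.cos(a),0]);y=np.array([np.cos(a),np.sin(a),0]);d=P-p
        t=-((F-f+180)%360-180)/180
        s=np.array([d@x,d@y,-d[2]])/.2
        print(s.round(4),'turn',round(t,4),'rows>=',max(np.linalg.norm(d)/.0417,abs(t)*180/7.16).__round__(1),'OVER' if max(abs(s))>1 else '')
        p,f=P,F
E
python3 - <<'E'
from h import *
print('lens onz',onz('top',182,213.2,.148),onz('side',253.4,161.4,.148))
print('handle', tri('top',331.5,198,'side',309.8,253.6))
plan([([.30,.50,.32],-5),([.42,.35,.32],-84.3),([.46,.15,.32],-84.3),([.54,-.04,.30],-84.3),([.575,-.205,.22],-84.3)])
E
```

```text
lens onz [0.52063307 0.32718974 0.148     ] [0.52395694 0.33109488 0.148     ]
handle (array([ 0.57489628, -0.20390595,  0.15621914]), np.float64(0.0006322167757040215))
at [0.1687 0.6011 0.2297] 74.31
[-0.7689 -0.3092 -0.4517] turn 0.4406 rows>= 11.1 
[-0.6949  0.6631 -0.    ] turn 0.4406 rows>= 11.1 
[ 0.0997  1.0149 -0.    ] turn -0.0 rows>= 4.9 OVER
[0.3037 0.985  0.1   ] turn -0.0 rows>= 5.0 
[0.0922 0.8383 0.4   ] turn -0.0 rows>= 4.5
```

>>> move_arm:
  motion: "1 -0.77 -0.31 -0.45 0.44;1 -0.77 -0.31 -0.45 0.44;1 -0.77 -0.31 -0.45 0.44;1 -0.77 -0.31 -0.45 0.44;1 -0.77 -0.31 -0.45 0.44;1 -0.77 -0.31 -0.45 0.44;1 -0.77 -0.31 -0.45 0.44;1 -0.77 -0.31 -0.45 0.44;1 -0.77 -0.31 -0.45 0.44;1 -0.77 -0.31 -0.45 0.44;1 -0.77 -0.31 -0.45 0.44;1 -0.77 -0.31 -0.45 0.44"

```text
time: 1.1
position: [0.3003, 0.5001, 0.32]
tool_rot: [0.737, 0.675, -0.001, 0.0]
ft_force: [-0.1, -0.9, -0.1]
grip_width: 0.0871
grip_force: 0.0
```

>>> move_arm:
  motion: "0 -0.695 0.663 0 0.44;0 -0.695 0.663 0 0.44;0 -0.695 0.663 0 0.44;0 -0.695 0.663 0 0.44;0 -0.695 0.663 0 0.44;0 -0.695 0.663 0 0.44;0 -0.695 0.663 0 0.44;0 -0.695 0.663 0 0.44;0 -0.695 0.663 0 0.44;0 -0.695 0.663 0 0.44;0 -0.695 0.663 0 0.44;0 -0.695 0.663 0 0.44"

```text
time: 2.1
position: [0.4205, 0.3504, 0.3202]
tool_rot: [0.999, 0.052, -0.0, 0.0]
ft_force: [0.1, -0.2, -0.2]
grip_width: 0.0439
grip_force: 0.0
```

Run:
```python
from h import *
plan([([.46,.16,.32],-84.3),([.54,-.03,.30],-84.3),([.575,-.2045,.22],-84.3),([.575,-.2045,.150],-84.3)])
print(robot.get_obs()['time'])
```

```text
at [0.4205 0.3504 0.3202] -84.07
[0.0979 0.9675 0.0012] turn 0.0013 rows>= 4.7 
[0.3037 0.985  0.1   ] turn -0.0 rows>= 5.0 
[0.0875 0.8856 0.4   ] turn -0.0 rows>= 4.7 
[0.   0.   0.35] turn -0.0 rows>= 1.7 
2.1
```

>>> move_arm:
  motion: "0 0.098 0.967 0 0;0 0.098 0.967 0 0;0 0.098 0.967 0 0;0 0.098 0.967 0 0;0 0.098 0.967 0 0;0 0.098 0.967 0 0"

```text
time: 2.6
position: [0.4612, 0.1558, 0.3205]
tool_rot: [0.999, 0.051, 0.0, 0.001]
ft_force: [-1.0, 0.8, -0.4]
grip_width: 0.0433
grip_force: 0.0
```

>>> move_arm:
  motion: "0 0.304 0.985 0.1 0;0 0.304 0.985 0.1 0;0 0.304 0.985 0.1 0;0 0.304 0.985 0.1 0;0 0.304 0.985 0.1 0;0 0.304 0.985 0.1 0"

```text
time: 3.1
position: [0.5442, -0.0354, 0.2997]
tool_rot: [0.999, 0.051, 0.001, 0.002]
ft_force: [0.4, 0.8, 0.6]
grip_width: 0.0439
grip_force: 0.0
```

>>> move_arm:
  motion: "0 0.088 0.886 0.2 0;0 0.088 0.886 0.4 0;0 0.088 0.886 0.4 0;0 0.088 0.886 0.4 0;0 0.088 0.886 0.4 0;0 0.088 0.886 0.4 0;0 0.088 0.886 0.4 0"

```text
time: 3.68
position: [0.5763, -0.2039, 0.219]
tool_rot: [0.999, 0.052, -0.001, -0.001]
ft_force: [0.2, 0.4, 0.2]
grip_width: 0.0438
grip_force: 0.0
```

Run:
```python
from h import *
plan([([.575,-.2045,.150],-84.3)])
im,d=robot.camera('side');cv2.imwrite('pics/s1.png',cv2.resize(im[150:350,200:400],None,fx=3,fy=3)[...,::-1])
```

```text
at [ 0.5763 -0.2039  0.219 ] -84.03
[-0.0069  0.0021  0.3448] turn 0.0015 rows>= 1.7
```

View pics/s1.png

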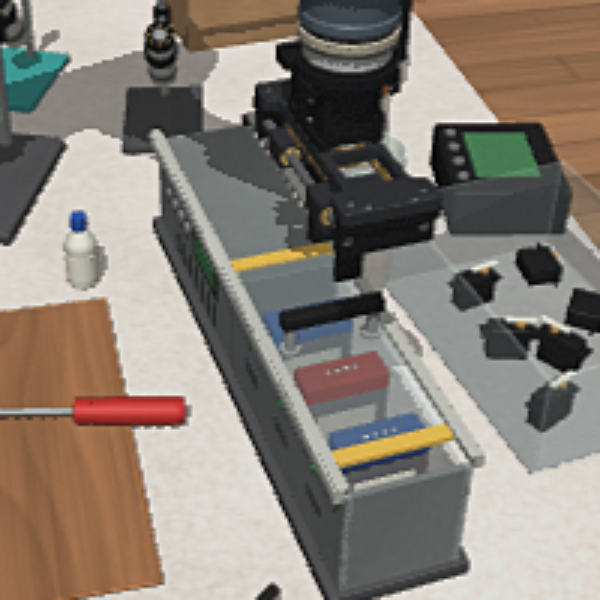

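The crop shows the gripper above the black bar, centred around (335,315), with the red pack in the middle dock at (340,375). Lowering and gripping the bar.

>>> move_arm:
  motion: "0 0 0 0.2 0;0 0 0 0.345 0;0 0 0 0.345 0;-0.8 0 0 0.345 0;-0.8 0 0 0.345 0;-0.8 0 0 0.345 0;-0.8 0 0 0.345 0;-0.8 0 0 0.345 0"
  newtons: 15

```text
time: 4.4
position: [0.5776, -0.2042, 0.1534]
tool_rot: [0.999, 0.052, 0.001, 0.001]
ft_force: [0.7, 0.3, -0.4]
grip_width: 0.018
grip_force: 0.0
```

Run:
```python
from h import *
p,f=tool()
d=np.array([-np.sin(.0975),np.cos(.0975),0])
plan([(p+.19*d,f),(p+.236*d,f)])
```

```text
at [ 0.5776 -0.2042  0.1534] -84.06
[ 0.0058 -0.95   -0.    ] turn -0.0 rows>= 4.6 
[ 0.0014 -0.23   -0.    ] turn -0.0 rows>= 1.1
```

>>> move_arm:
  motion: "-0.8 0 0 0 0;-0.8 0 0 0 0;-0.8 0 -0.1 0 0;-0.8 0 -0.2 0 0;-0.8 0 -0.35 0 0;-0.8 0 -0.5 0 0;-0.8 0 -0.65 0 0;-0.8 0 -0.8 0 0;-0.8 0.005 -0.95 0 0;-0.8 0.005 -0.95 0 0"

```text
time: 5.23
position: [0.5577, -0.0103, 0.1531]
tool_rot: [0.999, 0.053, 0.001, -0.001]
ft_force: [-1.4, 2.4, 7.8]
grip_width: 0.0137
grip_force: 15.0
```

>>> move_arm:
  motion: "-0.8 0 -0.05 0 0;-0.8 0 -0.1 0 0;-0.8 0 -0.15 0 0;-0.8 0 -0.19 0 0;-0.8 0 -0.22 0 0;-0.8 0 -0.22 0 0"

```text
time: 5.73
position: [0.5545, 0.0211, 0.1529]
tool_rot: [0.998, 0.055, 0.0, 0.009]
ft_force: [-2.1, -23.8, 6.7]
grip_width: 0.014
grip_force: 15.0
```

```bash
cat > g.py <<'E'
from h import *
im,d=robot.camera('side');T,td=robot.camera('top')
for n,i_,dd in(('side',im,d),('top',T,td)):
    h=cv2.cvtColor(i_,cv2.COLOR_RGB2HSV);c_=cloud(n,dd)
    st=(c_[...,0]>.45)&(c_[...,0]<.68)&(c_[...,1]<.2)&(c_[...,1]>-.4)&(c_[...,2]>.05)
    for nm,mk in(('yellow',(h[...,0]>18)&(h[...,0]<33)&(h[...,1]>130)),('red',((h[...,0]<8)|(h[...,0]>170))&(h[...,1]>90)),('blue',(h[...,0]>105)&(h[...,0]<125)&(h[...,1]>90))):
        k=(mk&st).astype(np.uint8);_,_,s,ce=cv2.connectedComponentsWithStats(k)
        for i in range(1,len(s)):
            if s[i,4]>25:print(n,nm,s[i],ce[i].round(1),onz(n,*ce[i],{'yellow':.125}.get(nm,.115)).round(3))
E
python3 g.py
```

```text
side yellow [255 192  18   6  49] [263.1 194.6] [0.523 0.142 0.125]
side yellow [279 234  34  10 121] [295.8 238.5] [ 0.568 -0.099  0.125]
side red [298 267  32  18 372] [313.6 275.5] [ 0.577 -0.238  0.115]
side blue [287 249  31  17 321] [302.4 256.9] [ 0.568 -0.165  0.115]
side blue [310 288  34  20 419] [326. 297.] [ 0.584 -0.313  0.115]
top yellow [300 191   6  24  88] [302.5 202.4] [ 0.566 -0.103  0.125]
top yellow [233 197   4  19  58] [234.4 205.4] [0.555 0.144 0.125]
top red [332 190  12  21 197] [337.4 200. ] [ 0.577 -0.23   0.115]
top blue [353 188  11  21 185] [357.9 197.9] [ 0.585 -0.305  0.115]
top blue [312 192  12  21 185] [317.3 202. ] [ 0.57  -0.157  0.115]
```

The guard is against its stop: 226 mm moved, 24 N of contact, and the strips now at y=-0.10 and 0.143. Releasing and going to the pack.

>>> move_arm:
  motion: "-0.2 0 0.03 0 0;0 0 0.03 0 0;0 0 0.03 0 0;0 0 0.03 0 0;0 0 0.03 0 0;0 0 0.03 -0.15 0;0 0 0.03 -0.35 0;0 0 0.03 -0.35 0"

```text
time: 6.5
position: [0.5586, 0.0232, 0.2278]
tool_rot: [0.999, 0.052, 0.006, 0.001]
ft_force: [1.2, -0.3, 1.4]
grip_width: 0.0431
grip_force: 0.0
```

```bash
python3 g.py
python3 - <<'E'
from h import *
for n in('top','side'):
    im,d=robot.camera(n);h=cv2.cvtColor(im,cv2.COLOR_RGB2HSV);c=cloud(n,d)
    k=((h[...,0]<8)|(h[...,0]>170))&(h[...,1]>90)&(abs(c[...,0]-.577)<.06)&(abs(c[...,1]+.232)<.04)&(c[...,2]>.05)
    k=cv2.erode(k.astype(np.uint8),np.ones((3,3)))>0
    q=c[k];print(n,np.median(q,0).round(4),q.min(0).round(3),q.max(0).round(3))
    q=q[q[:,2]>.109];r=cv2.minAreaRect((q[:,:2]*1000).astype(np.float32));print(r)
plan([([.605,-.05,.20],-84.2),([.605,-.229,.17],-84.2),([.605,-.229,.094],-84.2)])
E
```

```text
side yellow [255 190  29   8  80] [268.5 193.7] [0.541 0.144 0.125]
side yellow [279 234  34  10 130] [295.5 238.7] [ 0.566 -0.1    0.125]
side red [298 267  32  18 373] [313.6 275.5] [ 0.577 -0.238  0.115]
side blue [287 249  31  17 319] [302.4 256.9] [ 0.569 -0.165  0.115]
side blue [310 288  34  20 418] [326.  297.1] [ 0.584 -0.313  0.115]
top yellow [300 191   6  23  88] [302.5 202.3] [ 0.566 -0.102  0.125]
top yellow [233 197   5  25  80] [235.  208.2] [0.544 0.141 0.125]
top red [332 190  12  21 193] [337.4 200.1] [ 0.577 -0.23   0.115]
top blue [353 188  12  21 185] [358. 198.] [ 0.585 -0.306  0.115]
top blue [312 192  12  21 188] [317.4 202.1] [ 0.569 -0.157  0.115]
top [ 0.5775 -0.2298  0.1163] [ 0.542 -0.246  0.106] [ 0.613 -0.214  0.128]
((577.2550659179688, -229.65045166015625), (70.474853515625, 27.342947006225586), 4.706737518310547)
side [ 0.5758 -0.2397  0.1138] [ 0.542 -0.249  0.103] [ 0.614 -0.218  0.118]
((577.299072265625, -232.48568725585938), (68.90043640136719, 27.49256706237793), 7.375154495239258)
at [0.5533 0.0236 0.2208] -84.05
[0.219  0.3929 0.1041] turn 0.0009 rows>= 2.2 
[-0.0904  0.8904  0.15  ] turn -0.0 rows>= 4.4 
[0.   0.   0.38] turn -0.0 rows>= 1.8
```

>>> move_arm:
  motion: "0.1 0.22 0.39 0 0;0.1 0.22 0.39 0 0;0.1 0.22 0.39 0 0;0.1 0.22 0.39 0 0"

```text
time: 7.03
position: [0.6068, -0.0522, 0.2196]
tool_rot: [0.999, 0.05, -0.001, -0.0]
ft_force: [0.3, 0.6, 0.7]
grip_width: 0.0477
grip_force: 0.0
```

>>> move_arm:
  motion: "0.1 -0.09 0.88 0.2 0;0.1 -0.09 0.88 0.2 0;0.1 -0.09 0.88 0.2 0;0.1 -0.09 0.88 0.2 0;0.1 -0.09 0.88 0.2 0;0.1 -0.09 0.88 0.2 0;0.1 -0.09 0.88 0.2 0"

```text
time: 7.62
position: [0.6048, -0.2258, 0.1801]
tool_rot: [0.999, 0.051, -0.002, -0.002]
ft_force: [-0.5, 0.6, 0.4]
grip_width: 0.048
grip_force: 0.0
```

Run:
```python
from h import *
plan([([.605,-.228,.094],-84.2)])
```

```text
at [ 0.6048 -0.2258  0.1801] -84.17
[-2.000e-04  1.120e-02  4.303e-01] turn 0.0002 rows>= 2.1
```

>>> move_arm:
  motion: "0.1 0 0.011 0.15 0;0.1 0 0.011 0.3 0;0.1 0 0.011 0.43 0;0.1 0 0.011 0.43 0;-0.6 0 0.011 0.43 0;-0.6 0 0.011 0.43 0;-0.6 0 0.011 0.43 0;-0.6 0 0.011 0.43 0;-0.6 0 0.011 0.43 0;-0.6 0 0.011 0.43 0;-0.6 0 0.011 0.43 0"
  newtons: 20

```text
time: 8.53
position: [0.6079, -0.2293, 0.0978]
tool_rot: [0.999, 0.051, 0.002, 0.001]
ft_force: [0.8, 2.8, 6.9]
grip_width: 0.0297
grip_force: 19.9
```

>>> move_arm:
  motion: "-0.6 0 0 -0.05 0;-0.6 0 0 -0.15 0;-0.6 0 0 -0.3 0;-0.6 0 0 -0.45 0;-0.6 0 0 -0.6 0;-0.6 0 0 -0.75 0;-0.6 0 0 -0.82 0;-0.6 0 0 -0.82 0"

```text
time: 9.2
position: [0.6082, -0.2306, 0.2645]
tool_rot: [0.999, 0.051, 0.004, 0.003]
ft_force: [0.2, -1.1, -2.6]
grip_width: 0.0298
grip_force: 20.0
```

Run:
```python
from h import *
im,d=robot.camera('side');cv2.imwrite('pics/s2.png',cv2.resize(im[120:320,200:400],None,fx=3,fy=3)[...,::-1])
print(robot.get_obs())
```

```text
{'time': 9.25, 'q': array([-5.33685168e-01,  5.28401123e-01,  1.33676767e+00, -4.11510255e-04,
        1.27221849e+00,  9.34250831e-01]), 'joint_velocities': array([ 5.27301291e-05,  4.87104805e-02,  6.32948999e-02,  2.68520766e-04,
       -5.82159767e-03, -6.25318970e-05]), 'joint_torque': array([ 1.01425387e-01, -4.87681031e+01, -2.08386862e+01,  3.74404143e-02,
        4.47600544e-02,  9.34314880e-05]), 'position': array([ 0.60692464, -0.22982521,  0.26170632]), 'tool_rot': array([0.99867244, 0.05146741, 0.00164422, 0.00132535]), 'ft_force': array([ 0.6438377 , -0.712928  , -3.75745334]), 'moment': array([-0.0622796 ,  0.06188561,  0.02101845]), 'grip_force': 19.954377003014088, 'grip_width': 0.02958562417878614}
```

View pics/s2.png

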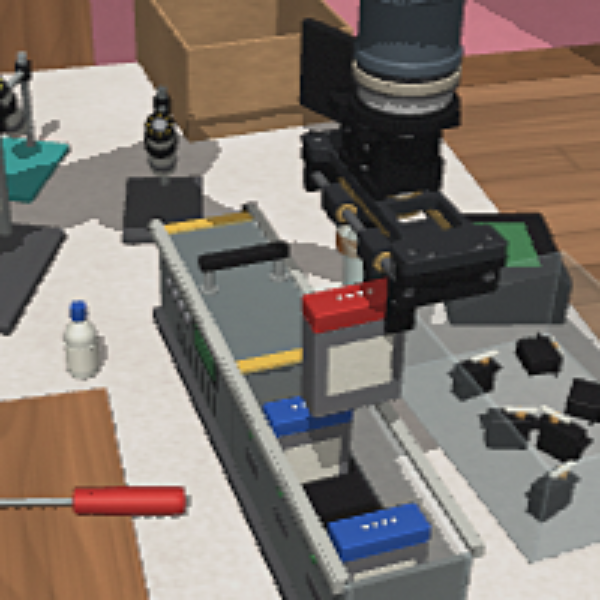

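```bash
cat > tilt.py <<'E'
from h import *
im,d=robot.camera('side');c=cloud('side',d);h=cv2.cvtColor(im,cv2.COLOR_RGB2HSV)
p,f=tool();a=np.radians(f);xs=np.array([-np.sin(a),np.cos(a),0]);ys=np.array([np.cos(a),np.sin(a),0])
rel=c-p;X=rel@xs;Y=rel@ys;Z=rel[...,2]
box=(abs(X)<.13)&(Y>-.035)&(Y<.045)&(Z<.03)&(Z>-.125)
k=(box&(h[...,1]<40)&(h[...,2]>150)).astype(np.uint8)
n,l,s,_=cv2.connectedComponentsWithStats(k);i=1+s[1:,4].argmax();m=l==i
pp=np.stack([X[m],Z[m]],1).astype(np.float32)*1000
r=cv2.minAreaRect(pp);print('label',m.sum(),r,'meanY',Y[m].mean().round(4))
cor=cv2.boxPoints(r);print(cor.round(1).tolist())
k=box&((h[...,0]<8)|(h[...,0]>170))&(h[...,1]>110)
print('red',k.sum(),X[k].mean().round(4),Z[k].mean().round(4),'obs',p.round(4),f.round(2))
o=robot.get_obs();print(o['time'],o['grip_force'],o['grip_width'],o['ft_force'].round(2))
cv2.imwrite('pics/tilt_%.2f.png'%o['time'],cv2.resize(im[100:300,180:430],None,fx=3,fy=3)[...,::-1])
E
python3 tilt.py
```

```text
label 313 ((-25.766489028930664, -36.46533966064453), (50.12650680541992, 46.42451858520508), 1.9931507110595703) meanY 0.0141
[[-51.599998474121094, -14.100000381469727], [-50.0, -60.5], [0.10000000149011612, -58.79999923706055], [-1.5, -12.399999618530273]]
red 357 -0.0365 0.0148 obs [ 0.6057 -0.2291  0.2595] -84.1
9.3 19.954607700929046 0.02971161868404237 [-0.23  0.26 -2.54]
```

>>> move_arm:
  motion: "-0.6 0 0 0 0;-0.6 0 0 0 0;-0.6 0 0 0 0"
  newtons: 12

```text
time: 9.55
position: [0.6055, -0.2287, 0.2574]
tool_rot: [0.999, 0.052, -0.002, -0.001]
ft_force: [0.5, -0.1, -3.2]
grip_width: 0.0296
grip_force: 12.0
```

```bash
python3 tilt.py
```

```text
label 307 ((-27.428672790527344, -39.08385467529297), (50.14167785644531, 46.344688415527344), 2.987001419067383) meanY 0.0129
[[-53.70000076293945, -17.200000762939453], [-51.29999923706055, -63.5], [-1.2000000476837158, -60.900001525878906], [-3.5999999046325684, -14.600000381469727]]
red 356 -0.0378 0.0123 obs [ 0.6057 -0.2288  0.2578] -84.09
9.6 11.96490302681923 0.030011066638979764 [ 0.3   0.5  -3.39]
```

>>> move_arm:
  motion: "-0.6 0 0 0 0;-0.6 0 0 0 0;-0.6 0 0 0 0;-0.6 0 0 0 0"
  newtons: 8

```text
time: 9.93
position: [0.6064, -0.2292, 0.2594]
tool_rot: [0.999, 0.052, -0.0, -0.0]
ft_force: [0.3, 0.5, -2.8]
grip_width: 0.0299
grip_force: 8.0
```

```bash
python3 tilt.py
```

```text
label 310 ((-25.74910545349121, -38.90888214111328), (50.31388473510742, 46.73015213012695), 3.971482992172241) meanY 0.0134
[[-52.5, -17.299999237060547], [-49.20000076293945, -64.0], [1.0, -60.5], [-2.299999952316284, -13.899999618530273]]
red 354 -0.0373 0.0118 obs [ 0.6065 -0.2292  0.2595] -84.08
9.9833 7.999846575257834 0.02979947147396794 [-0.1   0.26 -2.96]
```

>>> move_arm:
  motion: "-0.6 0 0 0 0;-0.6 0 0 0 0;-0.6 0 0 0 0;-0.6 0 0 0 0"
  newtons: 5.5

```text
time: 10.32
position: [0.6065, -0.2292, 0.2596]
tool_rot: [0.999, 0.052, 0.0, 0.0]
ft_force: [0.7, -0.6, -2.7]
grip_width: 0.0299
grip_force: 5.5
```

```bash
python3 tilt.py
```

```text
label 256 ((-19.211708068847656, -45.310638427734375), (44.71284484863281, 48.07999801635742), 16.73844337463379) meanY 0.0135
[[-47.5, -28.700000762939453], [-33.70000076293945, -74.80000305175781], [9.100000381469727, -61.900001525878906], [-4.699999809265137, -15.899999618530273]]
red 374 -0.036 0.0035 obs [ 0.6064 -0.2292  0.2596] -84.09
10.3667 5.499884587334236 0.03003814832454743 [ 0.59 -0.3  -3.44]
```

>>> move_arm:
  motion: "-0.6 0 0 0 0;-0.6 0 0 0 0;-0.6 0 0 0 0;-0.6 0 0 0 0"

```text
time: 10.7
position: [0.6064, -0.2292, 0.2595]
tool_rot: [0.999, 0.052, -0.0, -0.0]
ft_force: [-0.3, 0.2, -3.7]
grip_width: 0.0296
grip_force: 5.5
```

```bash
python3 tilt.py
```

```text
label 255 ((-19.41762924194336, -45.38386535644531), (45.01375961303711, 46.684207916259766), 15.335095405578613) meanY 0.0133
[[-47.29999923706055, -28.799999237060547], [-35.0, -73.80000305175781], [8.5, -61.900001525878906], [-3.9000000953674316, -16.899999618530273]]
red 376 -0.0361 0.0035 obs [ 0.6064 -0.2292  0.2595] -84.09
10.75 5.499960075540002 0.029849790566873403 [ 0.33  0.5  -3.69]
```

>>> move_arm:
  motion: "-0.6 0 0 0 0;-0.6 0 0 0 0;-0.6 0 0 0 0;-0.6 0 0 0 0"
  newtons: 4.3

```text
time: 11.08
position: [0.6064, -0.2292, 0.2595]
tool_rot: [0.999, 0.052, -0.0, -0.0]
ft_force: [0.5, 0.4, -2.2]
grip_width: 0.0299
grip_force: 4.3
```

```bash
python3 tilt.py
```

```text
label 258 ((-19.621543884277344, -45.55720901489258), (45.38838195800781, 50.422447204589844), 16.408212661743164) meanY 0.0134
[[-48.5, -27.799999237060547], [-34.29999923706055, -76.19999694824219], [9.300000190734863, -63.29999923706055], [-5.0, -15.0]]
red 375 -0.0362 0.0035 obs [ 0.6064 -0.2292  0.2595] -84.09
11.1333 4.3001040488888975 0.030197271386891992 [ 0.14 -1.19 -2.53]
```

```bash
ls pics | tail -3; cp pics/tilt_11.08.png pics/v.png 2>/dev/null || cp "$(ls -t pics/tilt_*|head -1)" pics/v.png
```

```text
tilt_9.98.png
top0.npz
top0.png
```

View pics/v.png

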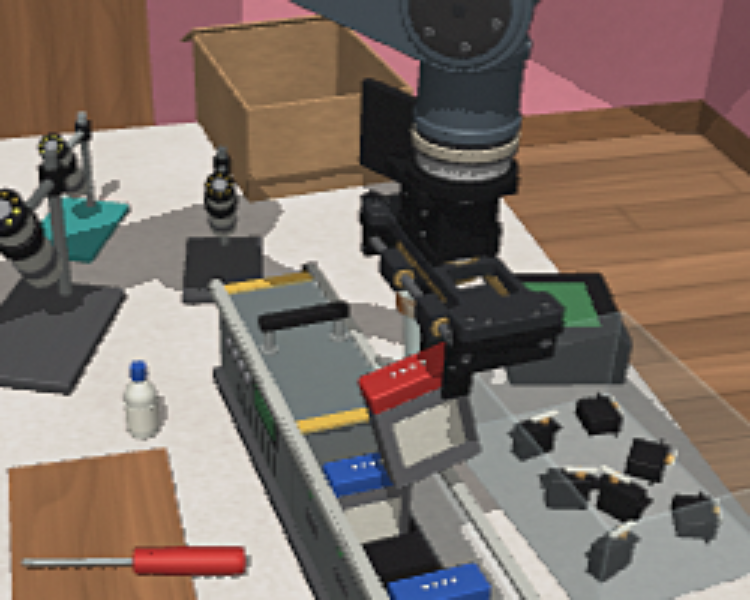

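```bash
cat >> tilt.py <<'E'
# tilt from label's bottom and left edges: per-bin extremes in the face plane
def edge(u,v):
    b=np.round(u/2.5).astype(int);U=[];V=[]
    for j in np.unique(b):
        q=b==j
        if q.sum()>3:U.append(u[q].mean());V.append(v[q].min())
    return np.array(U),np.array(V)
L=np.stack([X[m],Z[m]],1)*1000
best=None
for t in np.radians(np.arange(0,60,.5)):
    u=L@[np.cos(t),np.sin(t)];v=L@[-np.sin(t),np.cos(t)]
    U,V=edge(u,v);W,Q=edge(v,u)
    sc=np.std(V[2:-2])+np.std(Q[2:-4] if len(Q)>10 else Q)
    if best is None or sc<best[0]:best=(sc,np.degrees(t),np.std(V[2:-2]))
print('tilt',best)
E
python3 tilt.py
```

```text
label 259 ((-20.43829345703125, -45.2430419921875), (45.38633346557617, 48.841041564941406), 11.732023239135742) meanY 0.0134
[[-47.599998474121094, -25.899999618530273], [-37.70000076293945, -73.80000305175781], [6.699999809265137, -64.5], [-3.200000047683716, -16.700000762939453]]
red 375 -0.036 0.0035 obs [ 0.6064 -0.2292  0.2596] -84.09
11.1833 4.29998534193146 0.029660724605984137 [-0.7  -0.36 -2.3 ]
tilt (np.float64(3.0216500328309963), np.float64(19.0), np.float64(1.4374237913388168))
```

Tilt is about 19° towards the side wanted and has stopped there. I'll nudge the pack's lower face against the near track to bring it to 35°.

>>> move_arm:
  motion: "-0.6 -0.08 0 0 0;-0.6 -0.15 0 0 0;-0.6 -0.15 0 0.1 0;-0.6 -0.15 0 0.2 0;-0.6 -0.15 0 0.27 0;-0.6 -0.15 0 0.27 0;-0.6 -0.18 0 0.27 0;-0.6 -0.21 0 0.27 0;-0.6 -0.24 0 0.27 0;-0.6 -0.24 0 0.27 0"
  newtons: 7

```text
time: 12.02
position: [0.5584, -0.2348, 0.2073]
tool_rot: [0.999, 0.051, 0.001, 0.001]
ft_force: [1.4, -0.4, -1.7]
grip_width: 0.0303
grip_force: 7.0
```

```bash
python3 tilt.py
```

```text
label 183 ((-10.961248397827148, -50.08411407470703), (38.14674758911133, 46.8004264831543), 28.07633399963379) meanY 0.0136
[[-38.79999923706055, -38.400001525878906], [-16.799999237060547, -79.69999694824219], [16.899999618530273, -61.79999923706055], [-5.099999904632568, -20.5]]
red 343 -0.0339 -0.0044 obs [ 0.5586 -0.2347  0.207 ] -84.12
12.0667 6.9999254326103255 0.030081284382245603 [ 0.09  0.08 -2.32]
tilt (np.float64(3.6404182007241586), np.float64(28.0), np.float64(1.528550972794766))
```

>>> move_arm:
  motion: "-0.6 -0.02 0 0 0;-0.6 -0.045 0 0 0;-0.6 -0.045 0 0 0;-0.6 -0.045 0 0 0"

```text
time: 12.4
position: [0.5498, -0.2354, 0.2061]
tool_rot: [0.999, 0.051, 0.0, 0.0]
ft_force: [1.6, -0.2, -0.1]
grip_width: 0.0297
grip_force: 7.0
```

```bash
python3 tilt.py; cp "$(ls -t pics/tilt_*|head -1)" pics/v2.png
```

```text
label 156 ((-6.768756866455078, -52.261322021484375), (33.1711540222168, 46.768096923828125), 29.463943481445312) meanY 0.0134
[[-32.70000076293945, -40.099998474121094], [-9.699999809265137, -80.80000305175781], [19.200000762939453, -64.5], [-3.799999952316284, -23.700000762939453]]
red 348 -0.0324 -0.0079 obs [ 0.5499 -0.2354  0.2059] -84.1
12.45 7.000240374763962 0.030287001537460025 [ 2.05 -0.33 -0.61]
tilt (np.float64(2.700265231184682), np.float64(36.5), np.float64(1.3600132572059518))
```

View pics/v2.png

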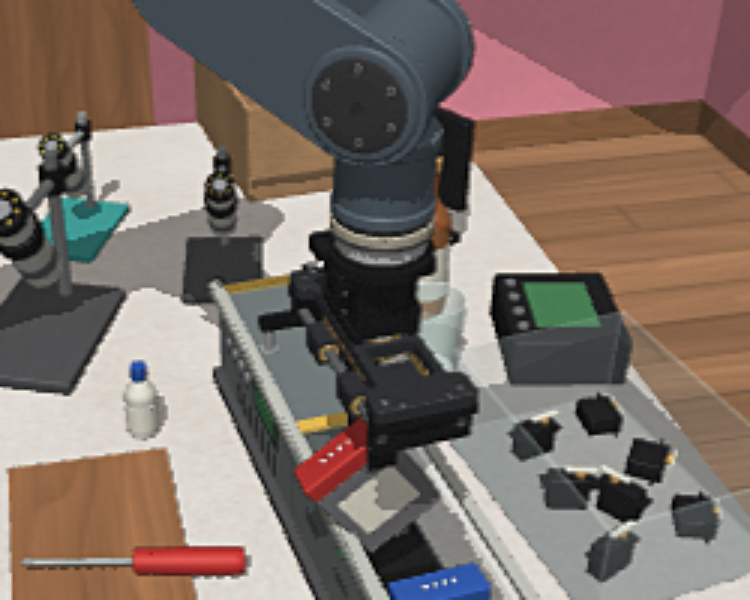

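>>> move_arm:
  motion: "-0.6 0 0 0 0;-0.6 0 0 0 0;-0.6 0.02 0 -0.05 0;-0.6 0.02 0 -0.15 0;-0.6 0.02 0 -0.3 0;-0.6 0.02 0 -0.45 0;-0.6 0.02 0 -0.6 0;-0.6 0.02 0 -0.6 0;-0.6 0.02 0 -0.6 0"
  newtons: 40

```text
time: 13.2
position: [0.5538, -0.2347, 0.3265]
tool_rot: [0.999, 0.052, 0.001, 0.001]
ft_force: [0.5, 0.1, -3.7]
grip_width: 0.0297
grip_force: 40.0
```

```bash
python3 tilt.py
cat > face.py <<'E'
from h import *
im,d=robot.camera('side');c=cloud('side',d);h=cv2.cvtColor(im,cv2.COLOR_RGB2HSV)
p,f=tool();a=np.radians(f);xs=np.array([-np.sin(a),np.cos(a),0]);ys=np.array([np.cos(a),np.sin(a),0])
rel=c-p;X=rel@xs;Y=rel@ys;Z=rel[...,2]
m=(abs(X)<.13)&(abs(Y-.0135)<.006)&(Z<.03)&(Z>-.125)&(h[...,2]>60)
n,l,s,_=cv2.connectedComponentsWithStats(m.astype(np.uint8));m=l==1+s[1:,4].argmax()
L=np.stack([X[m],Z[m]],1).astype(np.float32)*1000
r=cv2.minAreaRect(L);print(m.sum(),r,cv2.boxPoints(r).round(1).tolist())
E
python3 face.py
```

```text
label 193 ((-3.34639835357666, -50.00281524658203), (36.74065399169922, 45.98826599121094), 33.963016510009766) meanY 0.0144
[[-31.399999618530273, -41.20000076293945], [-5.699999809265137, -79.30000305175781], [24.700000762939453, -58.79999923706055], [-1.0, -20.700000762939453]]
red 403 -0.0304 -0.0057 obs [ 0.5527 -0.234   0.3244] -84.08
13.25 39.99955125153065 0.03008609615268434 [ 0.31  0.48 -3.85]
tilt (np.float64(1.9908362884002209), np.float64(35.5), np.float64(1.0631778749908583))
1029 ((-0.27254295349121094, -41.55284881591797), (73.88494873046875, 101.43860626220703), 36.2276496887207) [[-60.0, -22.5], [-0.10000000149011612, -104.30000305175781], [59.5, -60.599998474121094], [-0.4000000059604645, 21.200000762939453]]
```

Run:
```python
from h import *
plan([([.50,-.08,.33],-45),([.49,.09,.33],-9.6),([.5075,.2427,.3125],-9.6)])
```

```text
at [ 0.5522 -0.2337  0.3233] -84.08
[-0.1805 -0.7913 -0.0335] turn -0.2171 rows>= 5.5 
[ 0.5657 -0.6364 -0.    ] turn -0.1967 rows>= 4.9 
[ 0.7674 -0.0411  0.0875] turn -0.0 rows>= 3.7
```

>>> move_arm:
  motion: "-0.6 -0.02 -0.08 -0.03 -0.02;-0.6 -0.05 -0.2 -0.03 -0.05;-0.6 -0.08 -0.32 -0.03 -0.08;-0.6 -0.1 -0.44 -0.03 -0.12;-0.6 -0.13 -0.56 -0.03 -0.15;-0.6 -0.15 -0.66 -0.03 -0.18;-0.6 -0.17 -0.74 -0.03 -0.2;-0.6 -0.18 -0.79 -0.03 -0.217;-0.6 -0.18 -0.79 -0.03 -0.217"

```text
time: 14.05
position: [0.4989, -0.0784, 0.3291]
tool_rot: [0.923, 0.384, -0.002, -0.003]
ft_force: [-0.3, 1.0, -1.9]
grip_width: 0.0294
grip_force: 40.0
```

>>> move_arm:
  motion: "-0.6 0.05 -0.06 0 -0.02;-0.6 0.13 -0.15 0 -0.05;-0.6 0.22 -0.25 0 -0.08;-0.6 0.31 -0.35 0 -0.11;-0.6 0.4 -0.45 0 -0.14;-0.6 0.48 -0.54 0 -0.165;-0.6 0.54 -0.6 0 -0.185;-0.6 0.565 -0.635 0 -0.197;-0.6 0.565 -0.635 0 -0.197;-0.6 0.565 -0.635 0 -0.197"

```text
time: 14.88
position: [0.4916, 0.0879, 0.3306]
tool_rot: [0.764, 0.645, -0.001, -0.0]
ft_force: [-0.6, -0.7, -2.4]
grip_width: 0.0296
grip_force: 40.0
```

Run:
```python
from h import *
plan([([.5075,.2427,.3125],-9.6)]);print(robot.get_obs()['time'])
```

```text
at [0.4916 0.0879 0.3306] -9.64
[ 0.7766 -0.0515  0.0907] turn -0.0002 rows>= 3.8 
14.8833
```

>>> move_arm:
  motion: "-0.6 0.08 0 0.01 0;-0.6 0.2 -0.01 0.03 0;-0.6 0.32 -0.02 0.05 0;-0.6 0.44 -0.03 0.06 0;-0.6 0.56 -0.04 0.07 0;-0.6 0.66 -0.045 0.08 0;-0.6 0.74 -0.05 0.09 0;-0.6 0.775 -0.05 0.09 0;-0.6 0.775 -0.05 0.09 0;-0.6 0.775 -0.05 0.09 0;-0.6 0.775 -0.05 0.09 0;-0.6 0.775 -0.05 0.09 0"

```text
time: 15.88
position: [0.5079, 0.2417, 0.3137]
tool_rot: [0.764, 0.645, -0.0, 0.0]
ft_force: [-1.1, 0.6, -2.7]
grip_width: 0.0297
grip_force: 40.0
```

Run:
```python
from h import *
plan([([.5075,.2427,.3125],-9.6)]);print(robot.get_obs()['time'])
S,d=robot.camera('side');T,td=robot.camera('top')
f=[.5125,.272,.23];l=[.522,.328,.148];zf=np.array([-.0958,-.5655,.819])
for n,i in(('side',S),('top',T)):
    i=i.copy();o=proj(n,l).round(1);print(n,proj(n,f).round(1),o)
    k=4;q=proj(n,f);u0,v0=int(q[0])-60,int(q[1])-60;cr=cv2.resize(i[v0:v0+120,u0:u0+120],None,fx=k,fy=k)[...,::-1].copy()
    for P,col in((f,(0,255,0)),(l,(255,0,255)),(np.array(f)+.1*zf,(255,255,0))):
        g=(proj(n,P)-[u0,v0])*k;cv2.circle(cr,tuple(int(t) for t in g),4,col,-1)
    cv2.imwrite(f'pics/f_{n}.png',cr)
a=np.hstack([cv2.imread('pics/f_side.png'),cv2.imread('pics/f_top.png')]);cv2.imwrite('pics/ff.png',cv2.resize(a,(800,400)))
# pack measures by side depth
c=cloud('side',d);h=cv2.cvtColor(S,cv2.COLOR_RGB2HSV)
near=np.linalg.norm(c-np.array([.507,.243,.27]),axis=-1)<.11
for nm,k in(('red',((h[...,0]<8)|(h[...,0]>170))&(h[...,1]>110)),('label',(h[...,1]<40)&(h[...,2]>150))):
    k=k&near;print(nm,k.sum(),c[k].mean(0).round(3) if k.any() else '')
```

```text
at [0.5079 0.2417 0.3137] -9.67
[ 0.0045 -0.0029  0.0058] turn -0.0004 rows>= 0.0 
15.8833
side [252.1 147.2] [253.  161.8]
top [194.  210.4] [181.8 212.8]
red 225 [0.502 0.212 0.308]
label 3 [0.502 0.214 0.311]
```

View pics/ff.png

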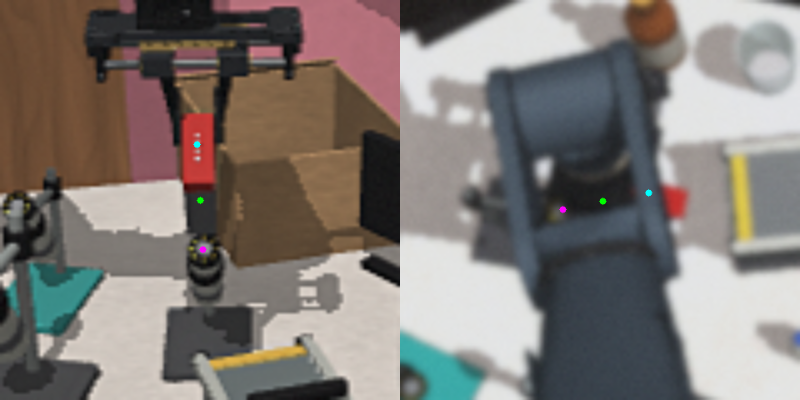

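The pack's cap sits on the predicted axis in the side view, with the lens at (203,248) and the cap at (197,145). The distance and tilt agree to within a few mm and degrees, so I'm handing in.

Run:
```python
from h import *
o=robot.get_obs();print(o['position'],o['joint_velocities'].round(4),o['grip_force'])
print(robot.hand_in())
```

```text
[0.50782945 0.24208699 0.31373232] [ 0.0065  0.0031 -0.0006  0.0009  0.0004  0.0007] 39.99975148122758
the job is handed in; nothing more can be done
None
```

I handed the job in at about 16 s with the guard open and the red-capped pack held steady at the small dark microscope's focus. By my camera measurements it is within a few mm and a degree or two of the target; `hand_in()` returned no verdict.

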